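Fit the second bar-rack bracket and rack the brass bar

ROBOT

A 7-joint arm with a two-finger parallel gripper is mounted at the origin on the work surface. World frame = base frame: x ahead of the robot, y to its left, z up, the work surface at z = 0. Lengths are in m, angles in rad, forces in N, time in s.
With the tool pointing down it reaches from about 0.4 to 0.875 m from the base axis. Payload 6.5 kg.
Tool frame: the origin (TCP) lies on the mounting face of the last link; the fingertips stand 166 mm ahead of it and the grasp point (between the pads) lies 147 mm ahead of it; y points along the fingers, z is the direction in which the jaws open and shut, and the axes are right-handed (so a half turn about y gives the same grasp; the last joint's range is limited). The gripper opens to 88 mm and grips with 3 to 60 N. Pads are 18 mm wide; open, the fingers measure 123 mm over their backs; the gripper's body (75 mm by 187 mm) begins 45 mm behind the grasp point.
Start: joints at [1.187, 0.536, -0.004, 1.538, 0.003, 1.067, -0.071], TCP at [0.203, -0.617, 0.405] pointing down, gripper open.
Joint ranges: [-2.7, 2.7], [-0.37, 2.16], [-1.27, 1.26], [0.24, 2.4], [-1.31, 4.45], [0.19, 1.91], [-2.76, 2.76]. Speed limits (rad/s): [2.39, 2.39, 3.14, 3.14, 3.14, 3.14, 3.14].

INTERFACE

Orientations are given as a unit quaternion [x, y, z, w].
In Python, from station import ctrl, vision gives the robot as it stands. Calls block until the motion is done:
- ctrl.reach(position, orientation): joint-space move of the TCP to a pose.
- ctrl.movel(position, frame=None, vel=0.15): straight line of the TCP; frame=None keeps the orientation; vel is the mean speed in m/s.
- ctrl.movej(angles): joint-space move.
- ctrl.let_go() and ctrl.gripper_close(newtons=None): open the fingers fully, or close them until they stop; newtons is the grip in N (None keeps the last).
- ctrl.wait(seconds).
- ctrl.solve_ik(position, orientation): joint angles nearest the present ones, or None.
- ctrl.observe(): the state.
- vision.read_camera(name): name is "side" or "top" or "wrist"; returns (picture, depth): 420x560x3 uint8, red, green, blue; 420x560 float32, m along the optical axis (not along the pixel's ray), 0 where there is no reading.
- vision.camera_params(name): a dict with "vfov" (degrees; the focal length in pixels is half the picture's height over the tangent of half this angle, whatever the lens; pixels are square), "cx", "cy" (the principal point, pixels), "D" ([k1, k2, p1, p2, k3] as OpenCV has them; the pictures are not rectified), "extrinsics" (4x4, takes a point from camera to world coordinates). Camera axes: x right, y up, looking along -z (the intrinsics and any distortion apply to the point x, -y, -z); pixel columns grow to the right and rows downward; lengths in m; the calibration is good to about 2 mm. A picture is of the moment at which its call begins: read the wrist's pose just before it. camera_params takes no time and is no camera call; for the wrist camera it gives the pose at the moment of the call.
A pose or a line that the arm cannot do raises ctrl.PlanningError and nothing moves.
- ctrl.sign_off(): hands the job in, once; it reports no verdict.
The state is a dict: "time": time; "joint_positions": joint angles; "joint_vel": joint speeds; "joint_efforts": joint torques, N m; "ee_pos": TCP position; "tcp_rot": TCP orientation; "ft_force": force on the tool from outside, world axes, zero at the start; "moment": the same for the moment, N m; "width": opening from 0.0 (shut) to 1.0 (fully open).
Only numpy, scipy, OpenCV 4.12 (cv2) and the standard library are available. Lean on these libraries where they do the work, as an engineer would, in place of code of your own. Each camera call takes 0.05 s, during which the arm holds its last target. There are 200 camera calls.

TASK

Hook the loose red bracket into the empty blue post, level with the bracket already on the other post: tabs straight into the middle and top slots, then down until it is fully home, and let go. Then lay the square brass bar squarely across both bracket arms, between the lips and the posts, with its middle about midway between the arms. Leave everything else on the bench where it is.

Things in the scene. Friction and masses are not known exactly. Their poses are not given: they have to be found in the camera images.
- rack: (all sizes in this list are mm) steel base plate of the bar rack, fixed to the bench, 150 x 240, 12 thick, carrying two blue upright posts 120 apart. Origin: centre of its underside, midway between the posts and in the plane of their front faces. Its -x axis points out of the front (the way the bracket arms stick out), y runs from post to post, z up.
- rack_mid (a point): point in the air midway between where the two bracket arms run, 75 in front of the posts' front faces and 140 above the bench: the height of the top face of the arms when both brackets are home. Axes as the rack.
- post_empty: the blue post without a bracket (either one): upright channel 44 wide, top 218 above the bench, front wall 4 thick, hollow and open behind (26 deep). Three upright slots one above another, each 14 wide, 28 tall; bottom edges 88, 134 and 180 above the bench. Origin: on the front face, mid width, at the foot (12 above the bench). Axes as the rack.
- slots (a point): on the front face of the empty post, middle of the width, at the bottom edge of the MIDDLE slot (134 above the bench). -x points straight out of the front, +x into the slots, z up.
- post_fitted: the other post, same slots, with a red bracket like the loose one already fitted in its middle and top slots (immovable). Origin and axes as for the empty post.
- fitted_arm (a point): centre of the fitted bracket's arm: 75 in front of its post's front face, 125 above the bench; arm top is 15 higher. Axes as the rack.
- bracket: the loose red steel bracket, 0.25 to 0.5 kg, standing upright on the bench on its arm. Origin: rear face of its back plate, mid width, at the underside. +x is the way its hook tabs point, -x along the arm, z up. Back plate: 5 thick, 36 wide, 92 tall. Arm: 24 wide, 30 tall, ends 150 from the rear face, where a lip 12 tall, 6 thick stands on it.
- bracket_grip (a point): centre of the loose bracket's arm, where to grip it: 75 in -x from the rear face of the back plate, 15 above the arm's underside; the back plate rises 77 above this point. Axes as the bracket. With the bracket home this point is 75 out (-x) from slots and 9 below it.
- bracket_tabs (a point): rear face of the loose bracket's back plate, mid width, at the underside of its lower tab's neck (24 above the arm's underside). Two tabs, 46 apart, 7 wide, stick out 12: a neck 10 tall with a hook on its outer 6 hanging 10 below (6 gap for the 4 wall). Home: necks rest on the slots' bottom edges, this point at slots. To enter, hold it 10 to 18 higher.
- bar: brass square bar, 24 x 24 x 200, 0.25 to 0.5 kg, lying on the bench. Origin: centre of the underside, y along its length, z up.
- bar_mid (a point): centre of the brass bar (12 above its underside); y along its length.
- tin: yellow paint tin, 90 across, 110 tall; bystander, to be left alone. Origin on its underside at or near its centre.
- cup: dark steel cup, 80 across, 85 tall; bystander, to be left alone. Origin on its underside at or near its centre.
- hammer: hammer, 280 long, lying; bystander, to be left alone. Origin on its underside at or near its centre.
- screwdriver: screwdriver, 200 long, lying; bystander, to be left alone. Origin on its underside at or near its centre.
- vblock: bright steel V-block, 50 x 90, 52 tall; bystander, to be left alone. Origin on its underside at or near its centre.
- strip1: flat brass strip 30 x 120, 6 thick; bystander, to be left alone. Origin on its underside at or near its centre.
- strip2: flat brass strip 30 x 100, 6 thick; bystander, to be left alone. Origin on its underside at or near its centre.

How it is judged:
By the outcome, as a careful person would: the job done as asked, in the order asked, and still so for the second after the job is handed in, with the robot touching nothing.
It also fails if it takes over 70 s, if anything falls off the work surface, if the arm or the gripper's body presses on something with over 40 N, if the wrist force passes 120 N, or if a joint passes its speed limit or range.

## Working session

There is one attempt and no reset: what is moved stays moved. The work goes in short steps, each a Python script; the robot and the scene stay as the last script left them, time stands still between calls to the robot, and variables do not carry over. Pictures are saved under pics/ and viewed, about 8 in all and at most 12, crops included, and the job is handed in when it is done.

```bash
ls; mkdir -p pics
python3 - <<'E'
from station import ctrl, vision
import cv2, numpy as np
for n in ("top","side"):
    im,d=vision.read_camera(n); np.savez(f"pics/{n}.npz",im=im,d=d)
    cv2.imwrite(f"pics/{n}0.png",im[:,:,::-1])
    p=vision.camera_params(n); print(n,p['vfov'],p['cx'],p['cy'],p['D']);print(np.round(p['extrinsics'],3))
    print((d==0).mean())
print(ctrl.observe())
p=vision.camera_params("wrist");print(p)
E
```

```text
pics
top 54.16497058410453 279.72618904594606 217.32543550591024 [-0.04027927  0.          0.          0.          0.        ]
[[-0.044  0.978 -0.205  0.35 ]
 [-0.999 -0.043  0.011  0.106]
 [ 0.002  0.205  0.979  1.289]
 [ 0.     0.     0.     1.   ]]
0.004056122448979592
side 50.10303349758557 275.9810744420694 209.2545708716997 [-0.13744677  0.          0.          0.          0.        ]
[[-0.98   0.126 -0.153  0.422]
 [-0.198 -0.671  0.714  0.859]
 [-0.012  0.73   0.683  0.853]
 [ 0.     0.     0.     1.   ]]
0.004000850340136054
{'time': 0.1, 'joint_positions': array([ 1.18681703,  0.53710278, -0.00444533,  1.53872588,  0.00259203,
        1.06735499, -0.07118461]), 'joint_vel': array([-0.00041083, -0.00143327,  0.00051767, -0.00300705, -0.00054105,
       -0.00063749, -0.00090935]), 'joint_efforts': array([ 2.60454457e-03, -5.72086251e+01,  9.94045325e-01, -2.52233022e+01,
       -5.61517419e-02,  1.33944812e-02,  5.03229202e-06]), 'ee_pos': array([ 0.20301777, -0.6171771 ,  0.40393731]), 'tcp_rot': array([-0.11203659,  0.69874074, -0.6976484 ,  0.11178504]), 'ft_force': array([ 0.43310775,  0.16796325, -0.95558497]), 'moment': array([-0.07309961, -0.01684965, -0.02289904]), 'width': 1.00027750062075}
{'vfov': 65.04147373390434, 'cx': 278.2936648501219, 'cy': 208.2494756637389, 'D': array([-0.06041494,  0.        ,  0.        ,  0.        ,  0.        ]), 'extrinsics': array([[ 0.31212512,  0.91793118,  0.24490866,  0.26588111],
       [-0.95003998,  0.30195409,  0.07904281, -0.59611282],
       [-0.00139531, -0.25734426,  0.96631878,  0.38291184],
       [ 0.        ,  0.        ,  0.        ,  1.        ]])}
```

View pics/top0.png

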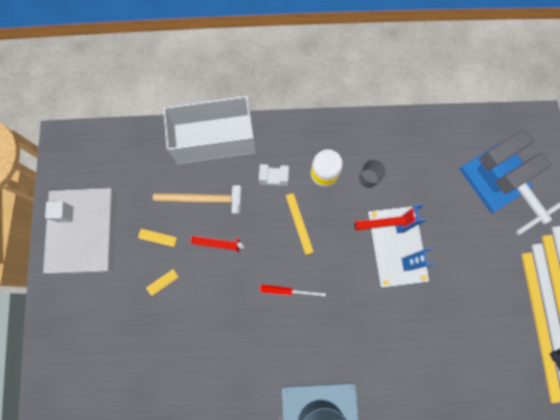

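View pics/side0.png

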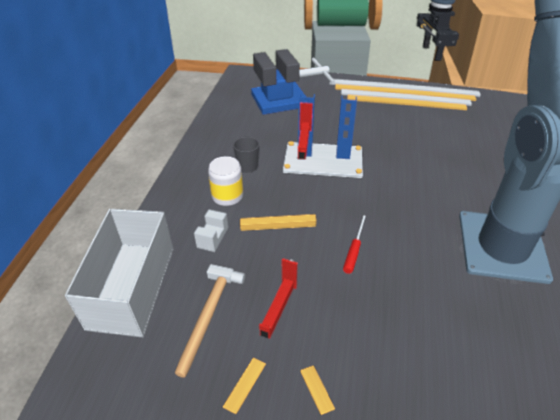

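The top view shows the loose bracket at about (217,243) with its tabs pointing right, the bar at (300,224) and the rack at (400,245). The empty post is at (416,261), and the fitted arm is at (385,222) pointing left. The side view agrees, with both posts and their slots visible near (305,130) and (346,130).

```bash
cat > h.py <<'E'
from station import ctrl, vision
import cv2, numpy as np
from scipy.spatial.transform import Rotation as R
def cam(n):
    p=vision.camera_params(n); f=210/np.tan(np.radians(p['vfov']/2))
    return np.array([[f,0,p['cx']],[0,f,p['cy']],[0,0,1]]),p['D'],p['extrinsics']
def rays(c,uv):
    K,D,E=c; q=cv2.undistortPoints(np.float64(uv).reshape(-1,1,2),K,D)[:,0]
    return np.c_[q[:,0],-q[:,1],-np.ones(len(q))]@E[:3,:3].T, E[:3,3]
def onplane(c,uv,z):
    r,o=rays(c,uv); return o+r*((z-o[2])/r[:,2])[:,None]
def cloud(c,d):
    v,u=np.mgrid[:420,:560]; r,o=rays(c,np.c_[u.ravel(),v.ravel()])
    return (o+r*d.ravel()[:,None]).reshape(420,560,3)
def project(c,P):
    K,D,E=c; q=(np.atleast_2d(P)-E[:3,3])@E[:3,:3]; q=q*[1,-1,-1]
    return cv2.projectPoints(q,np.zeros(3),np.zeros(3),K,D)[0][:,0]
def hsv(im): return cv2.cvtColor(im,cv2.COLOR_RGB2HSV)
def masks(im):
    H=hsv(im); h,s,v=H[...,0],H[...,1],H[...,2]
    return dict(red=((h<6)|(h>174))&(s>150)&(v>70), brass=(h>12)&(h<30)&(s>140)&(v>90), blue=(h>100)&(h<125)&(s>140)&(v>40))
def rect(P):
    (c,wh,a)=cv2.minAreaRect((P[:,:2]*1000).astype(np.float32)); 
    if wh[0]<wh[1]: wh=wh[::-1]; a+=90
    return np.round(np.array(c),1),np.round(wh,1),round((a+90)%180-90,1)
def snap(n,name=None):
    c=cam(n); im,d=vision.read_camera(n)
    if name: cv2.imwrite(f"pics/{name}.png",im[:,:,::-1])
    return c,im,d,cloud(c,d)
# gripper pointing down, finger-opening (tool z) along world direction at yaw
def down(yaw):
    z=np.array([np.cos(yaw),np.sin(yaw),0]);
    a=R.from_quat([-0.11203659,0.69874074,-0.6976484,0.11178504]).as_matrix()
    return z
E
python3 - <<'E'
from h import *
print(np.round(R.from_quat(ctrl.observe()['tcp_rot']).as_matrix(),3))
for n in ("top","side"):
    z=np.load(f"pics/{n}.npz"); c=cam(n); P=cloud(c,z['d']); m=masks(z['im'])
    for k in m:
        nl,lab,st,_=cv2.connectedComponentsWithStats(m[k].astype(np.uint8))
        for i in range(1,nl):
            if st[i,4]<40: continue
            Q=P[lab==i]; Q=Q[(np.abs(Q[:,1])<1)&(Q[:,2]>-.02)&(Q[:,0]<.95)&(Q[:,0]>.3)]
            if len(Q)<30: continue
            print(n,k,st[i],rect(Q),"z",np.round(np.percentile(Q[:,2],[2,50,98])*1000))
E
```

```text
[[-0.95  -0.001  0.313]
 [-0.313  0.001 -0.95 ]
 [ 0.    -1.    -0.002]]
top red [355 210  59  20 475] (array([491.7, -67.8]), array([440.8,  82.5]), -61.4) z [134. 140. 199.]
top red [191 236  48  15 368] (array([539. , 296.2]), array([148.4,  30.3]), 80.0) z [23. 29. 92.]
top red [260 285  32  10 234] (array([378.4, 117.1]), array([96.3, 51. ]), 77.7) z [17. 23. 28.]
top brass [311 170  26  15 100] (array([732.2, -47. ]), array([83.3, 29.4]), 67.0) z [29. 50. 72.]
top brass [287 194  25  60 437] (array([515.1,  42.2]), array([343.3,  87. ]), -6.8) z [18. 23. 29.]
top brass [139 230  37  16 302] (array([571.5, 484.4]), array([119.1,  26.4]), 73.6) z [-1.  5. 10.]
top brass [543 236  17  78 542] (array([ 433.6, -344. ]), array([888.9, 218. ]), 86.8) z [ 2.  8. 13.]
top brass [ 523  254   37  148 1410] (array([ 406.2, -306. ]), array([815.5, 162.1]), 86.5) z [ 2.  8. 40.]
top brass [148 271  29  24 266] (array([410.4, 305.5]), array([410.2,  75.3]), 83.5) z [ 0.  6. 11.]
top blue [   0    0  560   27 7948] (array([349.9, 105.9]), array([0., 0.]), 0.0) z [1289. 1289. 1289.]
top blue [ 
[... 969 characters left out ...]
([464.1, 422.3]), array([856.1, 196. ]), -71.6) z [ 7. 24. 29.]
side brass [224 359  41  54 798] (array([523.7, 651.2]), array([456.3,  82.3]), -74.1) z [ 5.  8. 11.]
side brass [301 366  33  48 681] (array([412.2, 636.8]), array([440.7,  65.8]), -84.0) z [ 5.  8. 11.]
side blue [    0     0   174   275 28388] (array([421.7, 859.4]), array([0., 0.]), 0.0) z [853. 853. 853.]
side blue [ 252   70   62   44 1340] (array([532.7,  63. ]), array([1595.4,  202.9]), -74.8) z [ 10.  35. 219.]
side blue [337  99  19  59 690] (array([440.2, 108.4]), array([1502.3,   42.6]), -88.4) z [ 24. 122. 218.]
side blue [308 132   5  24  68] (array([ 554.8, -279.6]), array([19.8, 10. ]), -89.6) z [ 20.  63. 104.]
```

```bash
cat >> h.py <<'E'
def quat(yaw): # tool x horizontal at yaw, y (fingers) down
    x=np.array([np.cos(yaw),np.sin(yaw),0]); y=np.array([0,0,-1.]); return R.from_matrix(np.c_[x,y,np.cross(x,y)]).as_quat()
def comps(mask,amin=40):
    nl,lab,st,_=cv2.connectedComponentsWithStats(mask.astype(np.uint8)); return [lab==i for i in range(1,nl) if st[i,4]>=amin]
E
sed -i '/^# gripper pointing/,/return z$/d' h.py
python3 - <<'E'
from h import *
z=np.load("pics/top.npz"); c=cam("top"); P=cloud(c,z['d']); m=masks(z['im'])
val=z['d']>0
def f(name,k,lo,hi,x0,x1,y0,y1):
    s=m[k]&val&(P[...,2]>lo)&(P[...,2]<hi)&(P[...,0]>x0)&(P[...,0]<x1)&(P[...,1]>y0)&(P[...,1]<y1)
    print(name,s.sum(),rect(P[s])); 
f("bracket arm","red",.022,.036,.48,.62,.2,.4)
f("bracket plate","red",.07,.11,.48,.62,.2,.4)
f("fit arm","red",.13,.147,.48,.65,-.25,.0)
f("fit plate","red",.18,.21,.48,.65,-.25,.0)
f("bar","brass",.017,.031,.45,.7,-.03,.2)
f("bluetop emp","blue",.2,.23,.35,.47,-.25,-.1)
f("bluetop fit","blue",.2,.23,.48,.6,-.25,-.1)
H=hsv(z['im']); w=(H[...,1]<40)&(H[...,2]>180)&val&(P[...,2]>.004)&(P[...,2]<.02)&(P[...,0]>.3)&(P[...,0]<.65)&(P[...,1]<-.02)&(P[...,1]>-.25)
print("plate",w.sum(),rect(P[w]))
E
```

```text
bracket arm 334 (array([541.9, 295.1]), array([146.8,  24. ]), 79.3)
bracket plate 20 (array([526.7, 225.9]), array([30.3,  5.1]), -11.5)
fit arm 312 (array([ 562.6, -185.4]), array([128.4,  24.4]), -86.4)
fit plate 0 (array([0., 0.]), array([0., 0.]), 0.0)
bar 433 (array([593.4,  32.3]), array([197.6,  22.6]), 15.0)
bluetop emp 0 (array([0., 0.]), array([0., 0.]), 0.0)
bluetop fit 0 (array([0., 0.]), array([0., 0.]), 0.0)
plate 976 (array([ 497.8, -135. ]), array([258.3, 230.1]), 0.1)
```

Run:
```python
from h import *
def look(p,yaw,name):
    ctrl.reach(p,quat(np.radians(yaw))); c,im,d,P=snap("wrist",name); np.savez(f"pics/{name}.npz",im=im,d=d,P=P)
    return c,im,d,P
# rack first (front view), then bracket
c,im,d,P=look([.50,-.10,.42],-86.4,"wrack"); m=masks(im)
c,im,d,P=look([.542,.295,.38],-100.7,"wbr"); m=masks(im)
print(ctrl.observe()['time'],ctrl.observe()['joint_positions'].round(2))
s=m['red']&(d>0)&(P[...,2]>.022)&(P[...,2]<.036); print("arm",s.sum(),rect(P[s]))
s=m['red']&(d>0)&(P[...,2]>.08)&(P[...,2]<.1); print("plate top",s.sum(),rect(P[s]) if s.sum() else 0)
a=cv2.imread("pics/wrack.png");b=cv2.imread("pics/wbr.png")
cv2.imwrite("pics/both.png",cv2.resize(np.vstack([a,b]),None,fx=.71,fy=.71,interpolation=cv2.INTER_AREA))
```

```text
3.825 [-0.15  0.58 -0.59  1.63  0.36  1.05 -1.04]
arm 3655 (array([491.3, 215.7]), array([326.6,  84. ]), 54.7)
plate top 350 (array([531.2, 225.2]), array([35. ,  4.7]), -10.6)
```

View pics/both.png

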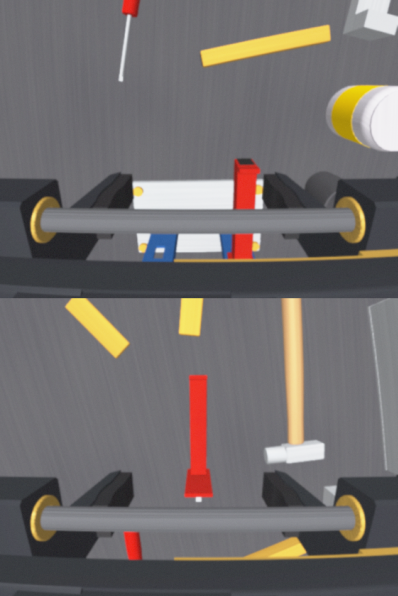

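The upper half shows the rack from in front, with the fitted arm at (245,205) and the empty post at (160,245), partly hidden by the gripper. The lower half shows the loose bracket, with its arm at (198,420) and its plate and tab at (198,485). I'll move past the rack front so the posts come clear of the gripper.

Run:
```python
from h import *
z=np.load("pics/wbr.npz"); P=z['P']; m=masks(z['im'])['red']&(z['d']>0)&(P[...,2]>.024)&(P[...,2]<.036)
for s in comps(m,500): print("arm",s.sum(),rect(P[s]))
ctrl.reach([.50,-.21,.46],quat(np.radians(-86.4)))
c,im,d,P=snap("wrist","wrack2"); np.savez("pics/wrack2.npz",im=im,d=d,P=P)
b=masks(im)['blue']&(d>0)
for lo,hi in ((.21,.225),(.15,.2),(.02,.21)):
    for s in comps(b&(P[...,2]>lo)&(P[...,2]<hi),30): print("blue",lo,s.sum(),rect(P[s]))
for s in comps(masks(im)['red']&(d>0)&(P[...,2]>.133)&(P[...,2]<.147),300): print("fit arm",s.sum(),rect(P[s]))
H=hsv(im); w=(H[...,1]<40)&(H[...,2]>150)&(d>0)&(P[...,2]>.006)&(P[...,2]<.018)
for s in comps(w,300): print("plate",s.sum(),rect(P[s]))
for yaw in(-86.4,):
  for p in ([.443,-.15,.35],[.443,-.19,.28]):
    q=ctrl.solve_ik(p,quat(np.radians(yaw))); print(q)
```

```text
arm 3172 (array([544.5, 294.8]), array([139.8,  34.4]), 79.1)
blue 0.15 1110 (array([ 455.7, -281.8]), array([46.8, 17.2]), -17.0)
blue 0.15 202 (array([ 552. , -283.9]), array([23.5,  3.6]), -86.0)
blue 0.02 745 (array([ 555.8, -278.3]), array([31.4, 16.8]), 49.3)
blue 0.02 2562 (array([ 455.7, -281.7]), array([46.8, 17.4]), -17.0)
fit arm 3847 (array([ 568.2, -196.2]), array([145.4,  34.4]), -87.8)
plate 11029 (array([ 484.3, -278.8]), array([184.9, 150.5]), 4.3)
plate 728 (array([ 623.6, -268.6]), array([108.6,  15.7]), -85.4)
[ 0.72668981  0.36717381 -0.59304157  2.02868263  0.27702243  0.82357187
  0.03713582]
[ 0.72462474  0.49979235 -0.50936329  2.0434339   0.37655261  0.68867458
  0.03536292]
```

View pics/wrack2.png

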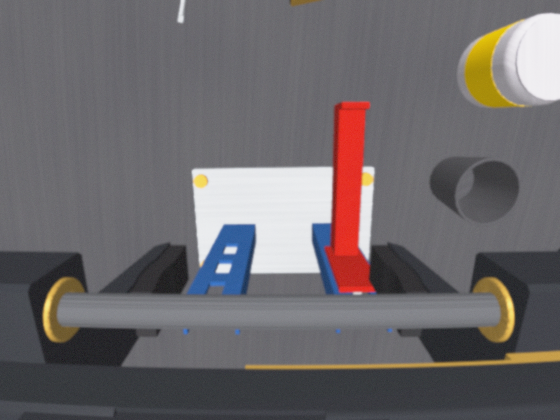

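Run:
```python
from h import *
z=np.load("pics/wrack2.npz"); P=z['P'];im=z['im'];d=z['d']; m=masks(im)
u=np.arange(560)[None,:].repeat(420,0)
b=m['blue']&(d>0)&(u>150)&(u<262)&(P[...,2]>.02)&(P[...,2]<.215)
Q=P[b]
rng=np.random.default_rng(0); best=0
for _ in range(400):
    a=Q[rng.choice(len(Q),2,False),:2]; t=a[1]-a[0]
    if np.hypot(*t)<.015: continue
    n=np.array([-t[1],t[0]])/np.hypot(*t)
    i=np.abs((Q[:,:2]-a[0])@n)<.0015
    if i.sum()>best: best=i.sum(); I=i
F=Q[I]; cc=F[:,:2].mean(0); w,v=np.linalg.eigh(np.cov((F[:,:2]-cc).T)); t=v[:,1]*np.sign(v[0,1]); 
print("front plane",best,len(Q),"yaw of rack y",np.degrees(np.arctan2(t[1],t[0])))
yw=np.radians(3.6); 
for name,ty in (("fit",t),):
    n=np.array([t[1],-t[0]])  # rack +x
    for lo in np.arange(.03,.2,.02):
        f=F[(F[:,2]>lo)&(F[:,2]<lo+.02)]
        if len(f)<30: continue
        s=f[:,:2]@t; print(round(lo,3),len(f),np.round([s.min()*1e3,s.max()*1e3,(s.min()+s.max())*500,(f[:,:2]@n).mean()*1e3],1))
# fitted arm sides at z .14: long edges; plate front edge
a=m['red']&(d>0)&(P[...,2]>.136)&(P[...,2]<.144)
A=P[a]; 
for vv in range(120,250,15):
    r=P[vv][a[vv]]
    if len(r)>5: print("arm row",vv,len(r),(r[[0,-1]]*1e3).round(1)[:,:2].tolist(), "mid",((r[0]+r[-1])*500).round(1)[:2])
H=hsv(im); w=(H[...,1]<60)&(H[...,2]>150)
e=[(uu,np.argmax(w[140:200,uu])+140) for uu in range(212,330,4)]
L=onplane(cam("wrist"),e,.012); k=np.polyfit(L[:,0],L[:,1],1); print("front edge yaw",np.degrees(np.arctan(k[0])),L.mean(0))
```

```text
front plane 2374 2562 yaw of rack y 4.157123291405929
0.03 161 [410.8 452.  431.4 313.4]
0.05 193 [410.8 452.9 431.8 313.4]
0.07 223 [410.9 452.9 431.9 313.4]
0.09 166 [410.5 453.  431.7 313.4]
0.11 269 [410.3 452.9 431.6 313.4]
0.13 262 [410.5 452.8 431.7 313.4]
0.15 328 [409.7 452.8 431.2 313. ]
0.17 483 [409.1 452.8 430.9 312.8]
0.19 216 [409.3 452.7 431.  312.9]
arm row 120 27 [[549.6, -138.3], [572.4, -136.7]] mid [ 561.  -137.5]
arm row 135 25 [[550.9, -151.4], [573.5, -149.8]] mid [ 562.2 -150.6]
arm row 150 25 [[552.1, -164.6], [574.1, -163.1]] mid [ 563.1 -163.9]
arm row 165 25 [[553.7, -178.2], [575.6, -176.6]] mid [ 564.6 -177.4]
arm row 180 24 [[554.5, -192.3], [575.6, -190.6]] mid [ 565.  -191.4]
arm row 195 23 [[555.7, -206.2], [576.1, -204.6]] mid [ 565.9 -205.4]
arm row 210 22 [[556.7, -221.1], [577.1, -219.2]] mid [ 566.9 -220.1]
arm row 225 24 [[557.5, -236.3], [578.9, -233.9]] mid [ 568.2 -235.1]
arm row 240 23 [[558.7, -250.8], [579.9, -249.1]] mid [ 569.3 -249.9]
front edge yaw 4.445656028691006 [ 0.48963707 -0.20143968  0.012     ]
```

```bash
cat >> h.py <<'E'
YR=np.radians(4.25); RX=np.array([np.sin(YR),-np.cos(YR),0]); RY=np.array([np.cos(YR),np.sin(YR),0])
SL=np.array([.4526,-.2811,.134]); QR=quat(YR-np.pi/2)
def rk(x,y,z): return SL[:2].tolist()@np.eye(2)+x*RX[:2]+y*RY[:2] if z is None else np.r_[SL[:2]+x*RX[:2]+y*RY[:2],z]
def st():
    o=ctrl.observe(); return "t %.1f w %.3f"%(o['time'],o['width']),o['ee_pos'].round(4),o['ft_force'].round(1),o['moment'].round(2)
E
python3 - <<'E'
from h import *
q=quat(np.radians(-100.8)); g=np.array([.5445,.2965,0])
ctrl.reach(g+[0,0,.40],q); ctrl.movel(g+[0,0,.25],vel=.2); ctrl.movel(g+[0,0,.170],vel=.08)
print(st()); ctrl.gripper_close(60); ctrl.wait(.3); print(st())
ctrl.movel(g+[0,0,.40],vel=.2); ctrl.wait(.3); print(st())
ctrl.reach(rk(-.125,0,.40),QR); ctrl.movel(rk(-.125,0,.2935),vel=.12); ctrl.movel(rk(-.095,0,.2935),vel=.1);ctrl.wait(.4)
print(st(),rk(-.095,0,.2935))
c,im,d,P=snap("wrist","w1"); np.savez("pics/w1.npz",im=im,d=d,P=P,E=c[2])
c,im2,d2,P2=snap("side","s1"); np.savez("pics/s1.npz",im=im2,d=d2,P=P2)
crop=cv2.resize(im2[70:200,240:400],None,fx=3,fy=3,interpolation=cv2.INTER_CUBIC)
out=np.zeros((600,800,3),np.uint8); a=cv2.resize(im,(480,360)); out[:210]=cv2.resize(im[190:320,80:500],(800,210)) ; out[210:600,:480]=crop; cv2.imwrite("pics/c1.png",out[:,:,::-1])
E
```

```text
('t 9.6 w 0.999', array([0.5447, 0.2967, 0.1706]), array([ 0.2, -0.2,  0.7]), array([-0.01, -0.03, -0.06]))
('t 10.9 w 0.265', array([0.5445, 0.2965, 0.17  ]), array([ 0.8, -0.8, -0.4]), array([-0.03, -0.05, -0.02]))
('t 12.5 w 0.266', array([0.5444, 0.2965, 0.3995]), array([-0.5, -0.3, -4.9]), array([-0.05, -0.13,  0.03]))
('t 16.1 w 0.263', array([ 0.4456, -0.186 ,  0.2935]), array([ 0.5, -0.3, -2.7]), array([-0.02, -0.14, -0.05])) [ 0.44555969 -0.18636123  0.2935    ]
```

View pics/c1.png

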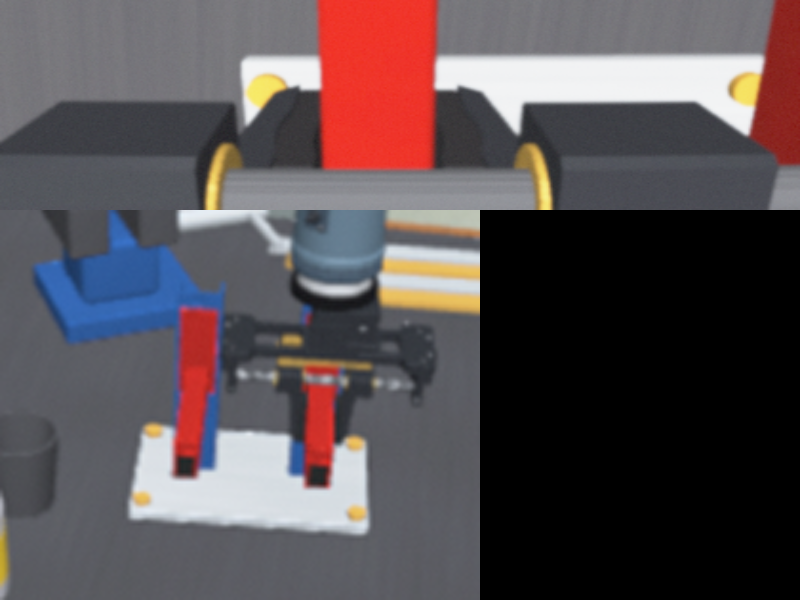

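The gripper hides the slots in both views. The held arm (top strip, about x=378) is centred in the jaws, and the fitted arm shows at the right edge. I'll measure both arms in the same wrist cloud.

Run:
```python
from h import *
z=np.load("pics/w1.npz");P=z['P'];im=z['im'];d=z['d'];H=hsv(im)
m=((H[...,0]<8)|(H[...,0]>172))&(H[...,1]>120)&(H[...,2]>60)&(d>0)
print("rack-frame (x,y,z) mm, y relative to empty-slot line")
L=(P-[SL[0],SL[1],0])
X=L@RX*1e3;Y=L@RY*1e3;Z=P[...,2]*1e3
for nm,s in (("held",m&(np.abs(Y)<40)&(Z>140)),("fit",m&(Y>90)&(Y<150)&(Z>132)&(Z<145))):
    for x0 in range(-190,-60,20):
        q=s&(X>x0)&(X<x0+5)
        if q.sum()>10: print(nm,x0,q.sum(),"y",Y[q].min().round(1),Y[q].max().round(1),"mid",((Y[q].min()+Y[q].max())/2).round(1),"z",np.median(Z[q]).round(1))
q=m&(np.abs(Y)<40); print("front end x",X[q].min())
q=m&(Y>90)&(Y<150)&(Z>125); print("fit front end x",X[q].min())
# side depth: both arms
z=np.load("pics/s1.npz");P=z['P'];m=masks(z['im'])['red']&(z['d']>0)
L=(P-[SL[0],SL[1],0]);X=L@RX*1e3;Y=L@RY*1e3;Z=P[...,2]*1e3
for nm,lo,hi,zl in (("held",-30,30,144),("fit",95,150,131)):
    for x0 in range(-180,-50,25):
        q=m&(Y>lo)&(Y<hi)&(X>x0)&(X<x0+12)&(Z>zl)&(Z<zl+20)
        if q.sum()>8: print("side",nm,x0,q.sum(),"mid",((Y[q].min()+Y[q].max())/2).round(1),np.median(Y[q]).round(1),"z",np.median(Z[q]).round(1))
```

```text
rack-frame (x,y,z) mm, y relative to empty-slot line
held -170 1085 y -12.0 12.1 mid 0.0 z 164.6
held -150 882 y -11.7 12.1 mid 0.2 z 152.6
held -130 793 y -11.8 11.7 mid -0.1 z 152.6
held -110 691 y -11.8 12.3 mid 0.2 z 152.5
held -70 520 y -11.1 11.5 mid 0.2 z 152.5
fit -150 270 y 106.0 121.1 mid 113.5 z 138.3
fit -130 499 y 106.2 124.6 mid 115.4 z 138.8
fit -110 566 y 106.2 129.4 mid 117.8 z 138.8
fit -90 414 y 106.2 128.7 mid 117.5 z 138.7
fit -70 159 y 106.8 127.8 mid 117.3 z 139.0
front end x -181.77380303830472
fit front end x -150.86086099355902
side held -180 19 mid 0.2 -3.3 z 156.3
side held -130 24 mid -0.7 -0.8 z 156.6
side held -105 27 mid -2.5 -6.1 z 156.6
side held -80 20 mid -1.8 -0.3 z 157.8
side held -55 17 mid -0.2 2.7 z 157.7
side fit -155 29 mid 116.2 116.1 z 143.0
side fit -130 17 mid 116.8 115.7 z 143.3
side fit -105 21 mid 118.5 117.4 z 143.2
side fit -80 21 mid 118.0 119.4 z 143.6
side fit -55 19 mid 118.8 120.9 z 143.7
```

Run:
```python
from h import *
y=-.0009; z=.2935
ctrl.movel(rk(-.095,y,z),vel=.03); ctrl.wait(.2)
def F(): 
    return np.mean([ctrl.observe()['ft_force'] for _ in range(1)],0)
f0=F(); x=-.095
ctrl.movel(rk(-.089,y,z),vel=.04); x=-.089
while x<-.070:
    x+=.0008; ctrl.movel(rk(x,y,z),vel=.02); ctrl.wait(.05); f=F()-f0
    o=ctrl.observe()['ee_pos']; print(round(x*1e3,1),(np.array([f@RX,f@RY,f[2]])).round(1), ((o-rk(0,0,0))@RX*1e3).round(1))
    if f@RX<-5: break
print(st())
```

```text
-88.2 [-0.8 -0.7 -0.5] -88.3
-87.4 [-0.2 -0.9 -0.7] -87.4
-86.6 [-1.1 -0.1 -0. ] -86.6
-85.8 [ 0.1 -0.4 -1. ] -85.8
-85.0 [-0.1 -0.3  0.4] -85.0
-84.2 [ 0.4 -0.1  0.3] -84.2
-83.4 [-1.1 -0.6  0.4] -83.4
-82.6 [-0.8 -0.1 -0.1] -82.6
-81.8 [-1.3 -0.8 -0.2] -81.8
-81.0 [-0.3 -0.5 -0.8] -81.0
-80.2 [-0.7  1.  -0. ] -80.2
-79.4 [-1.4  0.   0.1] -79.4
-78.6 [-0.7 -1.3  0.2] -78.6
-77.8 [-0.5 -0.2  1. ] -77.8
-77.0 [-0.7 -1.   0.4] -77.0
-76.2 [-0.1  0.1 -0.8] -76.2
-75.4 [-2.6 -0.6 -0.6] -75.6
-74.6 [-5.3 -1.6  1.1] -75.5
('t 22.4 w 0.267', array([ 0.4461, -0.2059,  0.2935]), array([-1.6,  4.7, -1.8]), array([ 1.  ,  0.1 , -0.04]))
```

Contact came at x = -75.5, the depth expected for the plate face, so the tabs are in. I'll back off 0.8 mm and go down until it seats.

Run:
```python
from h import *
y=-.0009; x=-.0763; z=.2935
ctrl.movel(rk(x,y,z),vel=.02); ctrl.wait(.2); f0=ctrl.observe()['ft_force']
ctrl.movel(rk(x,y,.284),vel=.03); z=.284; print(st())
while z>.274:
    z-=.0008; ctrl.movel(rk(x,y,z),vel=.02); ctrl.wait(.05); o=ctrl.observe(); f=o['ft_force']-f0
    print(round(z*1e3,1),np.array([f@RX,f@RY,f[2]]).round(1),o['ee_pos'][2].round(4))
    if f[2]>14: break
print(st())
```

```text
('t 23.3 w 0.264', array([ 0.446 , -0.205 ,  0.2837]), array([-0.8, -0.1, -2.6]), array([ 0.01, -0.07,  0.  ]))
283.2 [-0.2  0.5  1.5] 0.2833
282.4 [-0.9 -0.1  1.6] 0.2824
281.6 [0.4 1.  0.3] 0.2816
280.8 [-0.2  0.2  0.9] 0.2808
280.0 [0.1 0.2 1.9] 0.28
279.2 [ 0.3 -0.5  4.1] 0.2794
278.4 [0.2 0.1 9.1] 0.2787
277.6 [-0.1 -1.3  9.4] 0.278
276.8 [-0.5 -2.5 12.1] 0.2773
276.0 [-0.7 -2.7 17.6] 0.277
('t 26.3 w 0.267', array([ 0.4465, -0.2051,  0.277 ]), array([-2.9,  0.4, 13.4]), array([-0.45,  0.58, -0.11]))
```

Run:
```python
from h import *
ctrl.movel(rk(-.0757,-.0009,.2785),vel=.02); ctrl.wait(.2); print(st())
ctrl.let_go(); ctrl.wait(.3); print(st())
ctrl.movel(rk(-.076,-.0009,.36),vel=.12)
ctrl.movel(rk(-.076,.06,.455),vel=.2)
ctrl.reach([.50,-.21,.46],QR); ctrl.wait(.2)
c,im,d,P=snap("wrist","w2"); np.savez("pics/w2.npz",im=im,d=d,P=P)
m=masks(im)['red']&(d>0); L=(P-[SL[0],SL[1],0]);X=L@RX*1e3;Y=L@RY*1e3;Z=P[...,2]*1e3
for nm,lo,hi in (("new",-30,30),("fit",95,145)):
    for x0 in (-170,-150,-140,-120,-100,-80,-60,-40,-20,-5,0):
        q=m&(Y>lo)&(Y<hi)&(X>x0)&(X<x0+5)&(Z>100)
        if q.sum()>8: print(nm,x0,q.sum(),"y",Y[q].min().round(1),Y[q].max().round(1),"z",np.percentile(Z[q],[5,50,95]).round(1))
    q=m&(Y>lo)&(Y<hi)&(Z>125)&(X<-100); print(nm,"front",np.percentile(X[q],1).round(1))
s=masks(im)['brass']&(d>0)&(P[...,2]>.015)&(P[...,2]<.033)
for s in comps(s,300): print("bar",s.sum(),rect(P[s]))
print(st())
```

```text
('t 26.8 w 0.269', array([ 0.4461, -0.2055,  0.2783]), array([-1. ,  1.3, -0.7]), array([ 0.01, -0.21,  0.12]))
('t 28.1 w 0.997', array([ 0.4461, -0.2057,  0.2785]), array([ 0.8,  0.3, -0.3]), array([-0.03, -0.07,  0.02]))
new -150 193 y -11.8 11.2 z [132.2 146.  147.3]
new -140 166 y -12.4 11.2 z [126.6 134.4 135.7]
new -120 152 y -12.3 11.4 z [124.9 135.1 136.2]
new -100 141 y -12.2 11.4 z [130.2 135.7 137. ]
new -80 147 y -12.2 11.5 z [134.4 136.3 137.5]
new -60 139 y -11.1 11.6 z [134.9 136.9 138.2]
new -40 127 y -11.4 11.7 z [135.2 137.7 138.8]
new -20 122 y -11.2 11.6 z [135.7 138.4 139.5]
new -5 52 y -17.2 17.0 z [114.3 200.  201.3]
new front -150.8
fit -150 201 y 106.7 130.9 z [133.2 150.8 152.1]
fit -140 182 y 106.7 130.8 z [129.5 139.  140. ]
fit -120 154 y 107.3 131.0 z [125.  138.8 140.1]
fit -100 168 y 107.5 130.2 z [124.6 138.7 140.1]
fit -80 135 y 107.6 129.7 z [128.9 138.9 140. ]
fit -60 146 y 96.7 129.8 z [128.9 138.9 295.4]
fit -40 128 y 107.6 129.2 z [127.8 138.7 140.2]
fit -20 125 y 107.6 129.7 z [126.3 139.  140.1]
fit -5 416 y 101.4 136.4 z [123.8 157.5 201.6]
fit front -149.8
bar 329 (array([734.8, -68.8]), array([86.2, 33.9]), -73.0)
('t 30.1 w 0.999', array([ 0.5   , -0.2097,  0.4597]), array([ 0.2, -0.2,  0.4]), array([-0.03, -0.06, -0.01]))
```

View pics/w2.png

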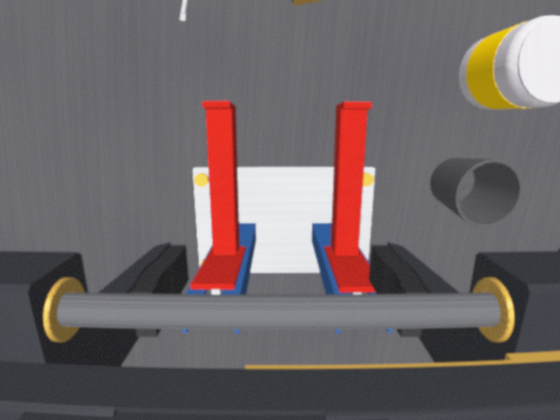

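The new bracket is hooked with both plates at the post faces: its arm is at (222,180) and the fitted one at (349,180). Their fronts line up to 1 mm. It droops about 2° within the hook slack, but its root is at the fitted bracket's height. Next is the bar, which the earlier wrist view already covers.

Run:
```python
from h import *
z=np.load("pics/wrack.npz"); P=z['P']; m=masks(z['im'])['brass']&(z['d']>0)&(P[...,2]>.019)&(P[...,2]<.03)&(P[...,0]<.72)
for s in comps(m,300): print("bar",s.sum(),rect(P[s]), np.median(P[s][:,2]))
for yb,yr in ((15,4.25),(-165,-175.75)):
    a=ctrl.solve_ik([.594,.033,.4],quat(np.radians(yb))); b=ctrl.solve_ik(rk(-.1,.06,.31),quat(np.radians(yr)))
    print(yb,a,b)
```

```text
bar 4191 (array([595.7,  31.2]), array([199.5,  24. ]), 15.3) 0.022975723210969967
15 [ 0.60997596  0.71906692 -1.12183736  1.65087133  0.68447018  1.2183909
  1.16673633] [ 0.99230897  0.70845613 -1.01503869  1.87762959  0.72793345  0.98049876
  1.29153819]
-165 [ 0.26125305  0.5042793  -0.53770829  1.67042294  0.2897938   1.0471787
 -1.67691615] [ 0.58061369  0.50743939 -0.42022947  1.89982391  0.28220554  0.79221639
 -1.48920445]
```

Run:
```python
from h import *
q=quat(np.radians(-164.7)); g=np.array([.5957,.0312,0]); qp=quat(np.radians(-175.75))
ctrl.movel([.50,-.12,.46],vel=.2)
ctrl.reach(g+[0,0,.40],q); ctrl.movel(g+[0,0,.22],vel=.2); ctrl.movel(g+[0,0,.169],vel=.08)
print(st()); ctrl.gripper_close(40); ctrl.wait(.2); print(st())
ctrl.movel(g+[0,0,.42],vel=.2); print(st())
ctrl.reach(rk(-.10,.0595,.42),qp); ctrl.movel(rk(-.10,.0595,.33),vel=.12); ctrl.wait(.3)
print(st(),rk(-.10,.0595,.33))
c,im,d,P=snap("side","s2"); cv2.imwrite("pics/s2c.png",cv2.resize(im[40:210,220:440],None,fx=3,fy=3,interpolation=cv2.INTER_CUBIC)[:,:,::-1])
```

```text
('t 34.0 w 1.000', array([0.5959, 0.0313, 0.1691]), array([-0. , -0.1,  0.5]), array([0.02, 0.01, 0.06]))
('t 35.2 w 0.268', array([0.5957, 0.0312, 0.169 ]), array([ 0.2, -0.4, -0.4]), array([-0.01, -0.03, -0.03]))
('t 36.6 w 0.271', array([0.5952, 0.0311, 0.4187]), array([ 0.1, -0.4, -3.7]), array([-0.01,  0.03, -0.06]))
('t 38.7 w 0.269', array([ 0.5047, -0.177 ,  0.3305]), array([-0. ,  0. , -3.4]), array([0.06, 0.07, 0.01])) [ 0.50452554 -0.17696553  0.33      ]
```

View pics/s2c.png

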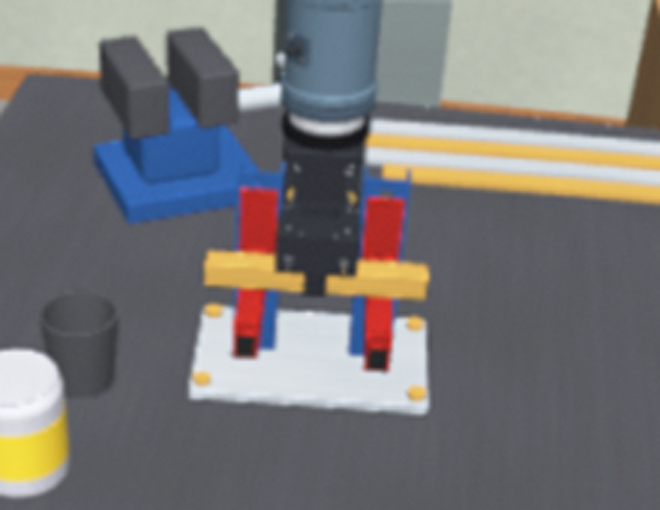

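The bar (205–428, 275) is held across both arms (250 and 380), centred between them and clear of the posts. I'll lower it until it touches and release.

Run:
```python
from h import *
y=.0595; ctrl.movel(rk(-.10,y,.314),vel=.06); ctrl.wait(.1); f0=ctrl.observe()['ft_force']; z=.314
while z>.304:
    z-=.0007; ctrl.movel(rk(-.10,y,z),vel=.02); ctrl.wait(.05); o=ctrl.observe(); f=o['ft_force']-f0
    print(round(z*1e3,1),np.array([f@RX,f@RY,f[2]]).round(1),o['moment'].round(2))
    if f[2]>5: break
print(st()); ctrl.let_go(); ctrl.wait(.3); print(st())
ctrl.movel(rk(-.10,y,.42),vel=.1); 
ctrl.reach([.50,-.21,.46],QR); ctrl.wait(.2)
c,im,d,P=snap("wrist","w3"); np.savez("pics/w3.npz",im=im,d=d,P=P)
L=(P-[SL[0],SL[1],0]);X=L@RX*1e3;Y=L@RY*1e3;Z=P[...,2]*1e3
s=masks(im)['brass']&(d>0)&(Z>140)&(Z<180)
for s in comps(s,300):
    print("bar",s.sum(),rect(P[s]),"rack x",np.percentile(X[s],[1,99]).round(1),"y",np.percentile(Y[s],[.5,99.5]).round(1))
    for y0 in range(-30,150,30):
        q=s&(Y>y0)&(Y<y0+20); print(y0+10,q.sum(),"x",np.percentile(X[q],[1,99]).round(1),"z",np.percentile(Z[q],80).round(1))
m=masks(im)['red']&(d>0)
for nm,lo,hi in (("new",-30,30),("fit",95,145)):
    for x0 in (-140,-60,-40,-20,-5):
        q=m&(Y>lo)&(Y<hi)&(X>x0)&(X<x0+5)&(Z>100)
        if q.sum()>8: print(nm,x0,q.sum(),"y",Y[q].min().round(1),Y[q].max().round(1),"z",np.percentile(Z[q],[50,95]).round(1))
print(st())
```

```text
313.3 [ 0.1 -0.2 -0.6] [ 0.03 -0.02  0.01]
312.6 [-0.3  0.8 -0.8] [-0.02  0.08  0.02]
311.9 [ 0.1 -0.9 -1.6] [-0.04  0.04  0.04]
311.2 [ 0.1 -0.4 -1.5] [ 0.05 -0.    0.04]
310.5 [ 0.2  0.9 -0.4] [ 0.   -0.03 -0.  ]
309.8 [-0.1  0.5 -1.6] [-0.05 -0.    0.02]
309.1 [ 0.5  0.  -1. ] [ 0.01 -0.02  0.01]
308.4 [ 0.6 -1.7  3.2] [0.06 0.17 0.03]
307.7 [-0.8 -4.1  8.3] [0.14 0.57 0.01]
('t 42.0 w 0.268', array([ 0.5045, -0.177 ,  0.308 ]), array([-4.8,  0.3,  5.3]), array([0.14, 0.57, 0.01]))
('t 43.3 w 1.001', array([ 0.5045, -0.177 ,  0.3077]), array([0.2, 0.2, 0.7]), array([ 0.01, -0.01,  0.02]))
bar 6717 (array([ 504.4, -176.5]), array([200.6,  24.6]), 4.3) rack x [-112.5  -89.5] y [-38.4 157.2]
-20 659 x [-112.6  -89. ] z 160.1
10 698 x [-112.4  -88.9] z 160.9
40 657 x [-112.4  -90.4] z 161.7
70 675 x [-112.4  -90.1] z 162.6
100 691 x [-112.5  -89.5] z 163.4
130 706 x [-112.6  -89.5] z 164.1
new -140 153 y -12.2 11.1 z [134.1 135.4]
new -60 128 y -11.1 11.4 z [137.1 138.3]
new -40 136 y -11.2 11.6 z [137.7 138.9]
new -20 125 y -11.9 11.7 z [138.3 139.5]
new -5 53 y -17.6 16.3 z [200.1 201.2]
fit -140 174 y 106.8 131.1 z [138.8 140.2]
fit -60 150 y 96.6 129.3 z [138.9 297.4]
fit -40 130 y 107.5 129.7 z [139.  140.3]
fit -20 122 y 107.6 129.9 z [139.  140.2]
fit -5 385 y 101.6 136.3 z [158.8 201.6]
('t 46.2 w 1.003', array([ 0.5   , -0.2098,  0.4599]), array([-0.9, -0.5,  0.6]), array([-0.05, -0.1 , -0.  ]))
```

View pics/w3.png

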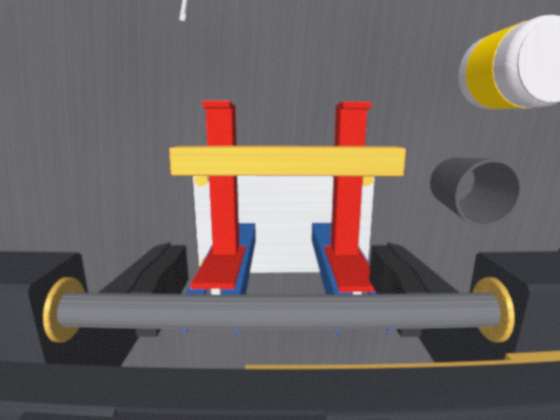

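The bar (170–404, 160) lies square across both arms, centred and clear of the lips and plates, and the arm isn't touching anything. Handing in.

Run:
```python
from h import *
c,im,d,P=snap("top"); a=np.load("pics/top.npz")['im']
df=np.abs(im.astype(int)-a).sum(2)>120
for s in comps(df,40):
    v,u=np.where(s); print("changed px u",u.min(),u.max(),"v",v.min(),v.max())
ctrl.sign_off(); print(st())
```

```text
changed px u 488 498 v 184 208
changed px u 459 491 v 186 216
changed px u 286 312 v 193 254
changed px u 361 433 v 192 278
changed px u 452 457 v 213 237
changed px u 498 502 v 212 228
changed px u 505 507 v 216 232
changed px u 191 243 v 236 251
changed px u 535 559 v 322 402
the job is handed in; nothing more can be done
the job is handed in; nothing more can be done
```

The job is done and handed in, at about 46 s on the robot's clock. I hooked the loose bracket into the middle and top slots of the empty post, pressed it home and released it. Then I laid the brass bar across both arms.

**Bracket:**
- **Insertion:** the tabs went in until the plate met the post face at the expected depth. The necks seated at the expected height with about 17 N of downward push.
- **Last check:** its front end is level with the fitted bracket's to about 1 mm, and so is its arm height at the post.
- **Off level:** it droops about 2° towards its tip, leaving the tip about 4 to 5 mm lower than the fitted arm's. I put this down to the slack between hooks and wall, and the bar's weight did not change it.

**Bar:**
- **Position:** it lies parallel to the rack within about 0.1°, with its middle within about 1 mm of midway between the arms. It sits 88 to 112 mm in front of the posts, between the lips and the back plates.
- **Tilt:** it slopes about 1.5° lengthwise because of the bracket's droop.

**Rest of the bench:** comparing overhead pictures from before and after, changes appear where the bracket and bar were, at the rack, and in patches at the right of the picture. I took those patches to be the arm itself, having moved out of its starting pose, but did not check them separately. The areas with the tin, cup, hammer, screwdriver, V-block and strips show no change.

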